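# Set up the keyed probe stand on the repair bench

### The job

Set up the board probing stand: rotate the spacer with the D-shaped hole to match the stand's D-shaped column and drop it on all the way down to the base, then do the same with the probe arm so that it rests on the spacer with its arm over the stand's circuit board. The similar ring with a plain round hole is not needed.

Things in the scene. Friction and masses are not known exactly. Their poses are not given: they have to be found in the camera images.
- stand: Fixed grey base plate 185 x 100 mm, 12 mm thick. Steel column of D section, radius 14.5 mm, flat facing +x 5 mm from the axis; full section to 54 mm above the table, then tapers to a small tip at 70 mm. Green circuit board, top 33 mm above the table, 75 to 145 mm from the column along +x. Origin: on the column's axis at table height; z up; x from column to board.
- spacer: Loose aluminium ring lying flat, 46 mm outside diameter, 30 mm high, about 75 g. D-shaped through hole: radius 16.5 mm, flat 7 mm from the axis on its +x side; fits the column, 2 mm clearance, when its x is within 10 degrees of the stand's x. Origin: on the axis at the underside; z up; x towards the flat. A bystander ring has the same outside but a round hole.
- probe_arm: Loose aluminium hub standing flat, 46 mm outside diameter, 34 mm high, about 100 g, same D hole as the spacer (flat on its +x side). A bar 12 mm wide, 10 mm high, middle 17 mm above the underside, sticks out along +x to a black probe 108 mm from the axis. Pick it by the hub, fingers on the sides across the bar. Origin: on the hub's axis at the underside; z up.
Mind the look-alikes: they are no part of the job. Leave any blue or purple look-alike of the stand alone.

How it is judged (in metres and radians):
On the way:
1. the D-hole spacer is down on the stand's base, around the column (horizontal distance between spacer and stand below 0.01 m and z of spacer in the frame of stand below 0.018 m), for 0.2 s.
At the end, for the whole second after the job is handed in: Spacer around the column on the base (axis within 10 mm, underside under 6 mm above the base); probe arm's hub on the spacer (axis within 10 mm, underside 36 to 48 mm above the table) with its bar along the stand's x within 0.4 rad; both upright within 0.15 rad and at rest (all of step 1 and angle between each of spacer, probe_arm's own z axis and vertical below 0.15 rad and horizontal distance between probe_arm and stand below 0.01 m and z of probe_arm in the frame of stand between 0.036 and 0.048 m and angle between the x axis of probe_arm and the x axis of stand, either way round below 0.4 rad and linear speed of each of spacer, probe_arm below 0.02 m/s); the robot touches nothing.
It also fails if it takes over 64 s, if anything falls off the work surface, if the arm or the gripper's body presses on something with over 40 N, if the wrist force passes 120 N, or if a joint passes its speed limit or range.

### The arm

A 6-joint arm with a two-finger parallel gripper is mounted at the origin on the work surface. World frame = base frame: x ahead of the robot, y to its left, z up, the work surface at z = 0. Lengths are in m, angles in degrees, forces in N, time in s.
With the tool pointing down it reaches from about 0.4 to 0.825 m from the base axis. Payload 7 kg.
Tool frame: the origin (TCP) lies on the centre line of the jaws, within the pads' length; the fingertips stand 11 mm ahead of it and the grasp point (between the pads) lies 8 mm behind it; z points along the fingers, y is the line along which they close (so a half turn about z gives the same grasp; the last joint's range is limited). The gripper opens to 88 mm and grips with 3 to 60 N. Pads are 19 mm wide; open, the fingers measure 130 mm over their backs; the gripper's body (78 mm by 193 mm) begins 47 mm behind the grasp point.
Start: joints at [16.507, 20.546, 0.682, 0, -70.136, -16.507], TCP at [0.675, -0, 0.238] pointing down, gripper open.
Joint ranges: [-176.03, 176.03], [-82.01, 121.73], [-58.28, 71.71], [-173.87, 95.51], [-174.79, -0.11], [-173.66, 173.66]. Speed limits (degrees/s): [136.94, 136.94, 172.46, 180, 180, 180].

### API

Orientations are given as [roll, pitch, yaw] about the fixed x, y, z axes, in that order (R = Rz(yaw) Ry(pitch) Rx(roll)).
In Python, from plant import r, capture, camera_model, job gives the robot as it stands.
- The arm moves only by the tool drive_tool, never from a script. Its argument "increments" is a list that holds one entry, the list of rows, each a list of 5 numbers: the gripper's target within -1 to 1 (fully open at 1, half-way at 0, shut at -1), then the shift along the tool's x, y, z scaled (see below), then the turn about the tool's z scaled (see below). In form: [[[gripper, tx, ty, tz, roll], ...]]. A call has 1 to 5 rows; each row is the pose to reach, as a shift and turn from the pose commanded when the call began, along the tool's axes at that moment, turning the shorter way round; what a row does not reach only later rows make up. The controller multiplies each number of a shift by 120 mm and each number of a turn by 360 degrees. A row lasts 1/8 s, in which the tool goes at most 62.5 mm and 10.7 degrees, less where a joint would pass 70% of its speed; a pose out of reach is approached as far as the arm can. A call with a number of a shift or a turn outside -1 to 1 is refused whole. A call with a gripper value outside its range is refused whole. The fingers move at their own pace and stop on an object; "squeeze" is the grip in N (left out, the last holds). Time passes only in rows, so rows that repeat a pose let the fingers close. It gives the time, the measured TCP pose, the force, the opening and the grip force at its end, in the units of the state.
- r.get_state(): the state, without advancing time (a new reading comes with each control period).
- capture(name): name is "scene" or "side" or "wrist"; returns the picture (400x640x3 uint8, red, green, blue); there is no depth.
- camera_model(name): a dict with "camera_matrix" (3x3 intrinsics, pixels), "rvec" (rotation vector, rad) and "tvec" (3), from world to camera coordinates, as OpenCV has them. Camera axes: x right, y down, z forward; pixel columns grow to the right and rows downward; lengths in m; the calibration is good to about 2 mm. A picture is of the moment at which its call begins: read the wrist's pose just before it. camera_model takes no time and is no camera call; for the wrist camera it gives the pose at the moment of the call.
- job.close_job(): hands the job in; it is judged then, once.
The state is a dict: "time_s": time; "joints": joint angles; "qd": joint speeds; "joint_torque": joint torques, N m; "tcp_pos": TCP position; "eef_rot": TCP orientation; "contact_force": force on the tool from outside, world axes, zero at the start; "moment": the same for the moment, N m; "gripper_width": finger opening in m; "gripper_force": force on a finger pad.
Only numpy, scipy, OpenCV 4.12 (cv2) and the standard library are available. Lean on these libraries where they do the work, as an engineer would, in place of code of your own. Each camera call takes 0.05 s, during which the arm holds its last target. There are 200 camera calls.

## Working session

There is one attempt and no reset: what is moved stays moved. The work goes in short steps, Python scripts to look and compute and a tool call to move; the robot and the scene stay as the last step left them, time stands still between calls to the robot, and variables do not carry over. Pictures are saved under pics/ and viewed, at most 10 in all, crops included, and the job is handed in when it is done.

Besides the shell and the picture viewer there is one more tool, called after "Call:" as name(argument=value, ...), one argument or row to a line, values as JSON. drive_tool: Moves the arm, as the interface text tells. Its arguments: {"type":"object","properties":{"increments":{"type":"array"},"squeeze":{"type":"number"}},"required":["increments"]}

```bash
mkdir -p pics; ls; python3 - <<'E'
from plant import r,capture,camera_model
import cv2,numpy as np
print(r.get_state())
a=capture("scene");b=capture("side")
cv2.imwrite("pics/scene0.png",a[:,:,::-1]);cv2.imwrite("pics/side0.png",b[:,:,::-1])
for n in("scene","side","wrist"):print(n,camera_model(n))
E
```

```text
pics
{'time_s': 0.0, 'joints': array([ 1.65063863e+01,  2.05908849e+01,  6.34447596e-01, -2.09827780e-02,
       -7.01370657e+01, -1.65083867e+01]), 'qd': array([-0.02089726, -0.00617801,  0.07187998,  0.07206286,  0.05923686,
        0.03689599]), 'joint_torque': array([-8.00930356e-04, -5.82726967e+01,  2.93058443e+01,  6.99745238e+00,
        6.93249181e-03, -2.06530804e-04]), 'tcp_pos': array([ 6.74523572e-01, -2.75723062e-05,  2.36631302e-01]), 'eef_rot': array([ 1.79904746e+02, -7.65995867e-03, -9.00091395e+01]), 'contact_force': array([-0.35658495,  0.08692609, -0.07164628]), 'moment': array([-0.07468731,  0.03820265,  0.04339815]), 'gripper_force': 0.0, 'gripper_width': 0.0877029758449307}
scene {'camera_matrix': array([[397.88809441,   0.        , 319.96653054],
       [  0.        , 397.88809441, 206.48897558],
       [  0.        ,   0.        ,   1.        ]]), 'rvec': array([ 2.11792271,  0.94945145, -0.44931731]), 'tvec': array([-0.25401549, -0.18544911,  1.37566055])}
side {'camera_matrix': array([[518.61170977,   0.        , 315.6050209 ],
       [  0.        , 518.61170977, 201.37086867],
       [  0.        ,   0.        ,   1.        ]]), 'rvec': array([ 2.04671061, -0.90450417,  0.43560554]), 'tvec': array([-0.30946771,  0.20457163,  0.97359544])}
wrist {'camera_matrix': array([[330.63521341,   0.        , 309.31727032],
       [  0.        , 330.63521341, 206.63870595],
       [  0.        ,   0.        ,   1.        ]]), 'rvec': array([3.67640102e-04, 3.11638968e+00, 3.92265792e-01]), 'tvec': array([ 0.67441995, -0.03129034,  0.38899024])}
```

View pics/scene0.png

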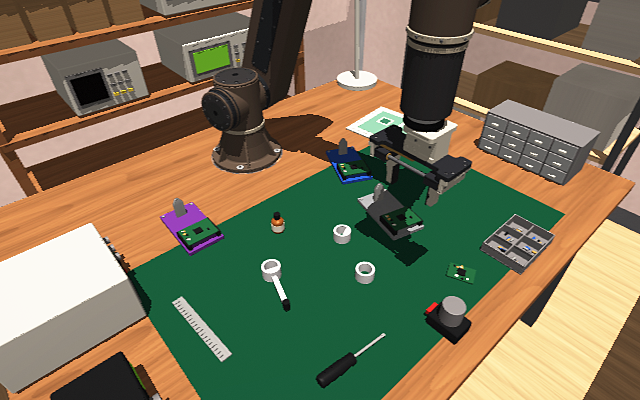

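View pics/side0.png

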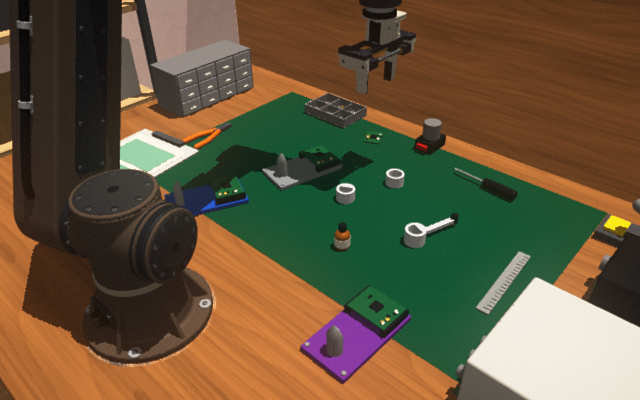

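Scene view: the grey stand is at about (390,208), with blue (348,163) and purple (190,222) look-alikes. The two candidate rings are at (342,233) and (365,272), and the probe arm's hub is at (271,268), with its bar running to (285,303). Next I'll enlarge both rings and compute rough positions.

```bash
cat > h.py <<'E'
import cv2,numpy as np
from plant import r,capture,camera_model
def ray(uv,cm,z):
    """world point at height z seen at pixel uv"""
    R=cv2.Rodrigues(cm["rvec"])[0]; C=-R.T@cm["tvec"]
    d=R.T@np.linalg.inv(cm["camera_matrix"])@np.array([uv[0],uv[1],1.])
    return C+d*(z-C[2])/d[2]
def proj(p,cm): return cv2.projectPoints(np.float64([p]),cm["rvec"],cm["tvec"],cm["camera_matrix"],None)[0].ravel()
E
python3 - <<'E'
from h import *
a=cv2.imread("pics/scene0.png");b=cv2.imread("pics/side0.png");S=camera_model("scene");D=camera_model("side")
def crop(i,u,v):return cv2.resize(i[v-30:v+30,u-40:u+40],(400,300),interpolation=cv2.INTER_CUBIC)
cv2.imwrite("pics/rings.png",np.vstack([np.hstack([crop(a,342,233),crop(a,365,272)]),np.hstack([crop(b,345,193),crop(b,395,178)])]))
for n,i,c in(("scene",a,S),("side",b,D)):
    h=cv2.cvtColor(i,cv2.COLOR_BGR2HSV);m=((h[...,1]<40)&(h[...,2]>110)).astype(np.uint8)
    k,l,st,ce=cv2.connectedComponentsWithStats(m)
    for j in range(1,k):
        if 80<st[j,4]<2500 and 250<ce[j][0]<470 and 165<ce[j][1]<310: print(n,st[j],ce[j].round(),ray(ce[j],c,.02).round(3))
for n,uv,z in(("st tip",(380,186),.07),("st corner",(360,205),.012),("st",(424,225),.0),("hub top",(271,265),.034),("probe",(286,304),.015)):print(n,ray(uv,S,z).round(3))
E
```

```text
scene [358 193  17  16 147] [367. 200.] [0.47  0.103 0.02 ]
scene [333 225  18  19 283] [342. 234.] [ 0.522 -0.046  0.02 ]
scene [261 259  26  42 499] [273. 275.] [ 0.513 -0.262  0.02 ]
scene [355 262  20  22 339] [365. 272.] [ 0.651 -0.095  0.02 ]
scene [442 296  24  19 353] [454. 305.] [ 0.846 -0.017  0.02 ]
side [263 169  35  19 219] [280. 179.] [0.451 0.116 0.02 ]
side [386 168  19  19 142] [396. 175.] [ 0.654 -0.089  0.02 ]
side [336 183  20  20 168] [347. 190.] [ 0.523 -0.039  0.02 ]
side [405 217  49  30 372] [426. 228.] [ 0.527 -0.261  0.02 ]
st tip [0.492 0.129 0.07 ]
st corner [0.467 0.08  0.012]
st [0.634 0.16  0.   ]
hub top [ 0.496 -0.253  0.034]
probe [ 0.595 -0.287  0.015]
```

View pics/rings.png

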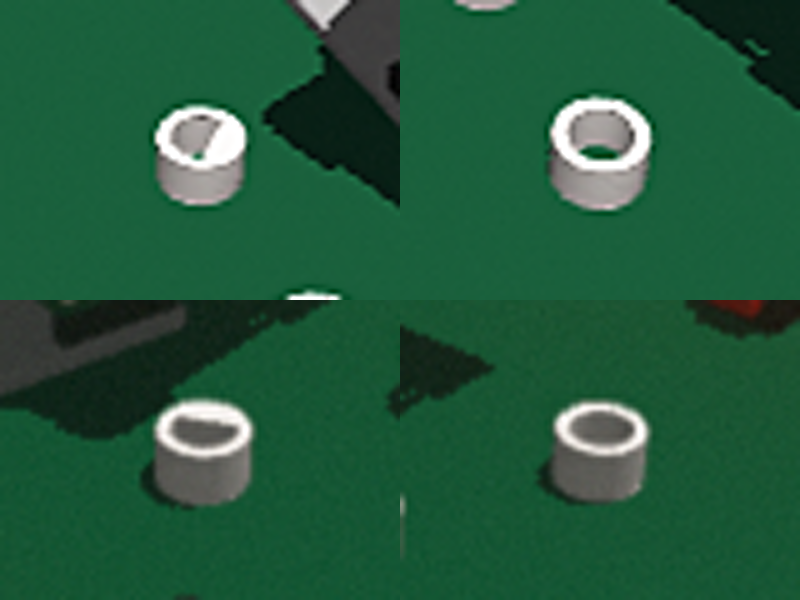

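The ring at scene (342,233) shows a straight chord in its hole, so it's the D spacer. The one at (365,272) is round, so it's the bystander. I'll take a wrist look from here.

```bash
python3 - <<'E'
from h import *
W=camera_model("wrist");R=cv2.Rodrigues(W["rvec"])[0];print(-R.T@W["tvec"],R.T@[0,0,1])
cv2.imwrite("pics/w0.png",capture("wrist")[:,:,::-1])
for p in((.522,-.046,.03),(.492,.129,.07),(.5,-.26,.034)):print(proj(p,W))
E
```

```text
[ 0.67465443 -0.06618933  0.38418112] [-5.78326668e-04  2.47817431e-01 -9.68806579e-01]
[454.04970224 141.82683539]
[480.30936755 310.82127781]
[ 507.24866495 -105.01022561]
```

View pics/w0.png

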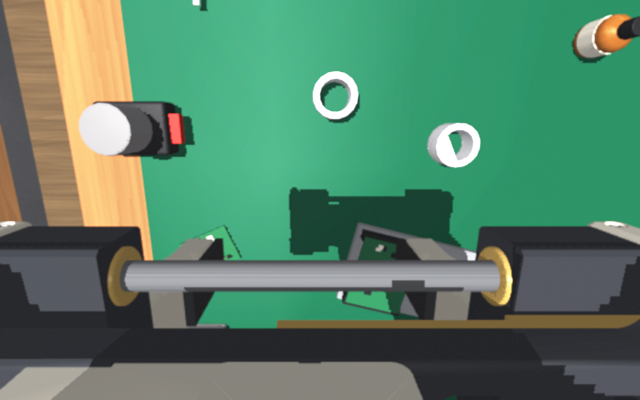

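The wrist view shows the round ring at (335,96) and the D spacer at (454,145), its flat facing left in the image (+x in world). The stand is partly hidden by the gripper, so I'll move to the +y side to look at it.

Call:
drive_tool(
  increments=[
    [[1, -1, 1, 0, 0], [1, -1, 1, 0, 0], [1, -1, 1, 0, 0], [1, -1, 1, 0, 0]],
  ],
)

```text
time_s: 0.65
tcp_pos: [0.5532, 0.1218, 0.2381]
eef_rot: [-180.0, 0.0, -89.8]
contact_force: [0.9, 0.0, 0.2]
gripper_width: 0.0876
gripper_force: 0.0
```

Call:
drive_tool(
  increments=[
    [[1, -0.8, 0, 0, 0], [1, -0.8, 0, 0, 0], [1, -0.8, 0, 0, 0], [1, -0.8, 0, 0, 0]],
  ],
)

```text
time_s: 1.15
tcp_pos: [0.5551, 0.2155, 0.2371]
eef_rot: [180.0, -0.0, -90.0]
contact_force: [-0.3, 0.0, -0.2]
gripper_width: 0.0878
gripper_force: 0.0
```

```bash
python3 - <<'E'
from h import *
W=camera_model("wrist");print(r.get_state()["tcp_pos"],r.get_state()["eef_rot"],r.get_state()["time_s"])
import pickle;pickle.dump(W,open("w1.pkl","wb"))
i=capture("wrist")[:,:,::-1];cv2.imwrite("pics/w1.png",i)
i2=cv2.resize(i,(800,500))
cv2.imwrite("pics/w1b.png",i2)
E
```

```text
[0.55510552 0.21545925 0.23711482] [ 1.79958419e+02 -3.84853097e-02 -9.00046260e+01] 1.15
```

View pics/w1.png

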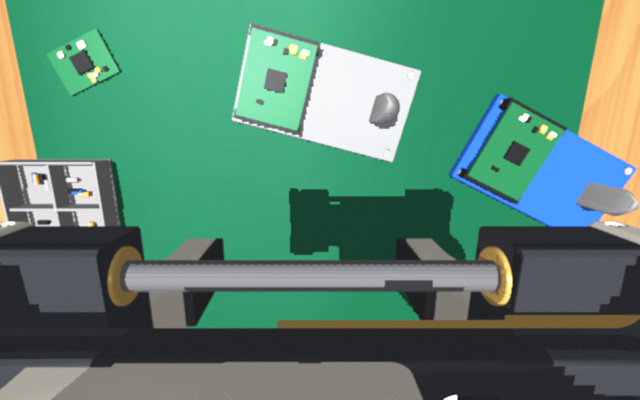

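The wrist view shows the grey stand with its board at about (277,80), column at (385,108), and near base corners at (419,70) and (392,161). The blue look-alike at (545,165) is to be left alone. Next I'll measure stand and spacer.

```bash
python3 - <<'E'
from h import *
import pickle
W=pickle.load(open("w1.pkl","rb"));i=cv2.imread("pics/w1.png")
def ang(p,q):d=(q-p)[:2];return np.degrees(np.arctan2(d[1],d[0]))
P=[ray(u,W,.012) for u in((419,70),(392,161))];print("base edge",P,ang(*P)+90)
B=[ray(u,W,.033) for u in((234,120),(301,135))];print("board",B,ang(B[1],B[0]))
g=cv2.cvtColor(i,cv2.COLOR_BGR2HSV);sub=g[85:135,355:415]
m=((sub[...,2]<150)&(sub[...,1]<60)).astype(np.uint8)
k,l,st,ce=cv2.connectedComponentsWithStats(m);j=1+np.argmax(st[1:,4]);print(st[j],ce[j]+[355,85])
R=cv2.Rodrigues(W["rvec"])[0];C=-R.T@W["tvec"];print("nadir",proj((C[0],C[1],0),W))
print("spread px", [proj((.49,.12,z),W).round(1) for z in(.012,.04,.07)])
cn=max(cv2.findContours((l==j).astype(np.uint8),0,2)[0],key=cv2.contourArea)[:,0]+[355,85];print(cn[::2].tolist())
# spacer from w0
W0=dict(camera_matrix=W["camera_matrix"],rvec=np.array([3.67640102e-04,3.11638968,.392265792]),tvec=np.array([.67441995,-.03129034,.38899024]))
i0=cv2.imread("pics/w0.png");h=cv2.cvtColor(i0,cv2.COLOR_BGR2HSV)[115:175,420:490]
m=(h[...,1]<60).astype(np.uint8);c=max(cv2.findContours(m,0,2)[0],key=cv2.contourArea)[:,0]+[420,115]
T=np.array([ray(u,W0,.03) for u in c]); print("outline c",cv2.minEnclosingCircle(np.float32(T[:,:2]*1000)))
cv2.imwrite("pics/mix.png",np.hstack([cv2.resize(i[80:140,350:410],(400,400),interpolation=2),cv2.resize(i0[115:175,425:485],(400,400),interpolation=2)]))
E
```

```text
base edge [array([0.43972136, 0.09613589, 0.012     ]), array([0.4622389 , 0.19157501, 0.012     ])] 166.72462965312724
board [array([0.63259951, 0.14712201, 0.033     ]), array([0.5637707 , 0.16222441, 0.033     ])] -12.375704009075282
[ 15   9  29  34 479] [383.57202505 114.26096033]
nadir [309.35831105 122.24332835]
spread px [array([370.2,  93.9]), array([375.2,  91.5]), array([381.7,  88.5])]
[[383, 94], [381, 95], [377, 96], [376, 98], [375, 101], [374, 104], [373, 108], [372, 111], [371, 114], [370, 118], [372, 122], [377, 125], [388, 127], [393, 125], [394, 122], [396, 115], [397, 112], [398, 102], [397, 100], [395, 98], [396, 102], [395, 107], [393, 110], [392, 112], [388, 115], [386, 116], [382, 117], [379, 119], [376, 118], [378, 113], [379, 111], [380, 106], [381, 102], [382, 99], [383, 95]]
outline c ((522.4808959960938, -42.39008331298828), 27.726131439208984)
```

View pics/mix.png

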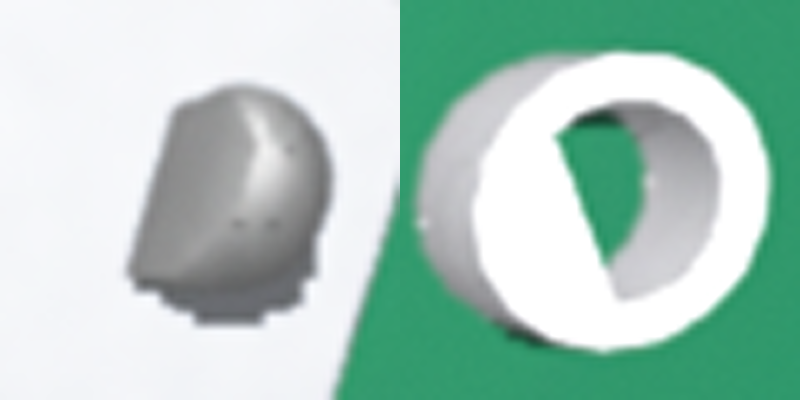

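```bash
cat > m.py <<'E'
from h import *
E
python3 - <<'E'
from h import *
import pickle
W=pickle.load(open("w1.pkl","rb"))
W0=dict(camera_matrix=W["camera_matrix"],rvec=np.array([3.67640102e-04,3.11638968,.392265792]),tvec=np.array([.67441995,-.03129034,.38899024]))
a,b=[ray(u,W,.012) for u in((369.5,120.5),(376.2,96.2))];d=b-a
print("col flat",a,b,np.linalg.norm(d),np.degrees(np.arctan2(d[1],d[0]))+90)
x=np.array([np.cos(np.radians(-13)),np.sin(np.radians(-13)),0]);print("axis",(a+b)/2-.005*x,"tip",ray((390.2,102.5),W,.07))
P=(ray((419,70),W,.012)+ray((392,161),W,.012))/2;print("edge mid->axis along x",((a+b)/2-.005*x-P)@x, "lat",((a+b)/2-P)@[-x[1],x[0],0])
a,b=[ray(u,W0,.03) for u in((448.6,135.3),(458,159.7))];d=b-a
print("spacer c",ray((458.3,145.2),W0,.03),"flat",a,b,np.linalg.norm(d),np.degrees(np.arctan2(d[1],d[0]))-90)
# probe arm, coarse
S=camera_model("scene")
E
```

```text
col flat [0.48949054 0.14754012 0.012     ] [0.48344075 0.12234056 0.012     ] 0.025915585679356885 -13.499799629919437
axis [0.48159379 0.13606509 0.012     ] tip [0.48159565 0.13199598 0.07      ]
edge mid->axis along x 0.03158148496487882 lat -0.000704117116964734
spacer c [ 0.51713186 -0.04249843  0.03      ] flat [ 0.52844224 -0.05272542  0.03      ] [ 0.51575127 -0.02724937  0.03      ] 0.028462078468383632 26.48034112461211
```

Results:
- **Stand:** axis about (0.482, 0.135), yaw about -13°.
- **Spacer:** axis about (0.517, -0.043), yaw about 26.5°.

I'm going close for one check look at the spacer.

Call:
drive_tool(
  increments=[
    [[1, 1, 0.32, 0, 0], [1, 1, 0.32, 0, 0], [1, 1, 0.32, 0, 0]],
  ],
)

```text
time_s: 1.58
tcp_pos: [0.5151, 0.0919, 0.2382]
eef_rot: [-180.0, 0.0, -90.2]
contact_force: [0.1, 0.2, 1.0]
gripper_width: 0.0875
gripper_force: 0.0
```

Call:
drive_tool(
  increments=[
    [[1, 0.46, 0, 0.7, 0], [1, 0.46, 0, 0.7, 0], [1, 0.46, 0, 0.7, 0], [1, 0.46, 0, 0.7, 0]],
  ],
)

```text
time_s: 2.08
tcp_pos: [0.5176, 0.0409, 0.1546]
eef_rot: [-179.9, 0.0, -90.0]
contact_force: [1.0, -0.1, 1.0]
gripper_width: 0.0877
gripper_force: 0.0
```

```bash
cat > look.py <<'E'
from h import *
import sys
def look(name):
    W=camera_model("wrist");s=r.get_state();i=capture("wrist")[:,:,::-1].copy()
    cv2.imwrite("pics/%s.png"%name,i);print(s["tcp_pos"].round(4),s["eef_rot"].round(1),s["time_s"]);return i,W
def ringfit(i,W,z,guess,rad=.035):
    """top face: brightest white; outer ellipse and hole centre via convex hull"""
    u0=proj((*guess,z),W);h=cv2.cvtColor(i,cv2.COLOR_BGR2HSV)
    m=((h[...,1]<25)&(h[...,2]>235)).astype(np.uint8);m[230:]=0
    k,l,st,ce=cv2.connectedComponentsWithStats(m)
    j=min((j for j in range(1,k) if st[j,4]>150),key=lambda j:np.hypot(*(ce[j]-u0)))
    cs,hi=cv2.findContours((l==j).astype(np.uint8),cv2.RETR_CCOMP,1)
    o=max(cs,key=cv2.contourArea);T=np.float32([ray(p,W,z)[:2]*1000 for p in o[:,0]])
    print("outer",cv2.minEnclosingCircle(T),cv2.minAreaRect(T))
    for c,hh in zip(cs,hi[0]):
        if hh[3]>=0 and len(c)>20:
            H=np.float32([ray(p,W,z)[:2]*1000 for p in cv2.convexHull(c)[:,0]])
            L=[(np.linalg.norm(H[n]-H[n-1]),H[n-1],H[n]) for n in range(len(H))]
            a=cv2.approxPolyDP(H[:,None],1.5,True)[:,0];n=max(range(len(a)),key=lambda n:np.linalg.norm(a[n]-a[n-1]))
            e=a[n]-a[n-1];y=np.degrees(np.arctan2(-e[0],e[1]));mid=(a[n]+a[n-1])/2
            print("hole circ",cv2.minEnclosingCircle(H),"flat len",np.linalg.norm(e),"mid",mid,"yaw (mod180)",y)
E
python3 - <<'E'
from look import *
i,W=look("w2");print(proj((.517,-.0425,.03),W));ringfit(i,W,.03,(.517,-.0425))
E
```

```text
[0.5176 0.0409 0.1546] [-179.9    0.   -90. ] 2.075
[310.41435149  99.29767465]
outer ((517.5379028320312, -42.61115646362305), 22.899765014648438) ((517.7048950195312, -42.632713317871094), (44.06486511230469, 44.8492317199707), 89.97290802001953)
hole circ ((517.2072143554688, -42.77386474609375), 17.028953552246094) flat len 27.382763 mid [523.9376  -39.95981] yaw (mod180) -154.85648
```

View pics/w2.png

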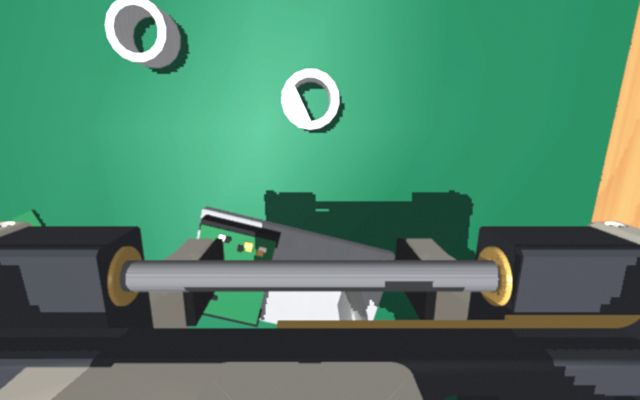

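Wrist close view: the D spacer is at (310,99), flat facing left, so its axis is (0.5175, -0.0427) and its yaw about 26°. I'll move above it, turn 116°, and descend.

Call:
drive_tool(
  increments=[
    [[1, 0.35, 0, 0, -0.029], [1, 0.7, 0, 0, -0.058], [1, 0.7, 0, 0, -0.087], [1, 0.7, 0, 0, -0.116], [1, 0.7, 0, 0, -0.145]],
  ],
)

```text
time_s: 2.75
tcp_pos: [0.5178, -0.0425, 0.1551]
eef_rot: [-179.9, -0.1, -37.4]
contact_force: [0.6, -0.0, 0.0]
gripper_width: 0.0877
gripper_force: 0.0
```

Call:
drive_tool(
  increments=[
    [[1, 0, 0, 0, -0.029], [1, 0, 0, 0, -0.058], [1, 0, 0, 0, -0.087], [1, 0, 0, 0, -0.116], [1, 0, 0, 0, -0.145]],
  ],
)

```text
time_s: 3.38
tcp_pos: [0.5178, -0.0422, 0.1551]
eef_rot: [180.0, -0.2, 14.8]
contact_force: [-0.5, -0.2, 0.2]
gripper_width: 0.0877
gripper_force: 0.0
```

Call:
drive_tool(
  increments=[
    [[1, 0, 0, 0, -0.016], [1, 0, 0, 0.2, -0.032], [1, 0, 0, 0.4, -0.032], [1, 0, 0, 0.6, -0.032], [1, 0, 0, 0.6, -0.032]],
  ],
)

```text
time_s: 4.0
tcp_pos: [0.5165, -0.0427, 0.0813]
eef_rot: [-180.0, 0.1, 26.0]
contact_force: [0.7, 0.1, 0.3]
gripper_width: 0.0873
gripper_force: 0.0
```

Call:
drive_tool(
  increments=[
    [[1, 0, 0, 0.27, 0], [1, 0, 0, 0.45, 0], [1, 0, 0, 0.54, 0], [1, 0, 0, 0.54, 0], [0, 0, 0, 0.54, 0]],
  ],
  squeeze=30,
)

```text
time_s: 4.62
tcp_pos: [0.5175, -0.0429, 0.0179]
eef_rot: [180.0, -0.1, 25.9]
contact_force: [-0.3, -0.0, -0.6]
gripper_width: 0.0821
gripper_force: 0.0
```

Call:
drive_tool(
  increments=[
    [[-1, 0, 0, 0, 0], [-1, 0, 0, 0, 0], [-1, 0, 0, 0, 0], [-1, 0, 0, 0, 0], [-1, 0, 0, 0, 0]],
  ],
)

```text
time_s: 5.25
tcp_pos: [0.5166, -0.0432, 0.0169]
eef_rot: [180.0, -0.0, 25.9]
contact_force: [-0.9, -1.2, 2.1]
gripper_width: 0.0458
gripper_force: 30.0
```

Call:
drive_tool(
  increments=[
    [[-1, 0, 0, -0.3, 0], [-1, 0, 0, -0.7, 0.027], [-1, 0, 0, -0.9, 0.054], [-1, 0, 0, -0.9, 0.081], [-1, 0, 0, -0.9, 0.108]],
  ],
)

```text
time_s: 5.88
tcp_pos: [0.5165, -0.0432, 0.1251]
eef_rot: [-180.0, -0.0, -13.3]
contact_force: [-0.3, 0.9, -0.3]
gripper_width: 0.046
gripper_force: 30.0
```

Call:
drive_tool(
  increments=[
    [[-1, -0.2, -0.45, 0, 0], [-1, -0.4, -0.9, 0, 0], [-1, -0.4, -0.9, 0, 0], [-1, -0.4, -0.9, 0, 0]],
  ],
)

```text
time_s: 6.38
tcp_pos: [0.4937, 0.073, 0.1246]
eef_rot: [180.0, 0.0, -12.9]
contact_force: [-0.2, -1.3, -1.4]
gripper_width: 0.0456
gripper_force: 30.0
```

Call:
drive_tool(
  increments=[
    [[-1, -0.21, -0.48, 0, 0], [-1, -0.21, -0.48, 0, 0], [-1, -0.21, -0.48, 0.15, 0], [-1, -0.21, -0.48, 0.15, 0]],
  ],
)

```text
time_s: 6.88
tcp_pos: [0.4816, 0.1328, 0.1056]
eef_rot: [179.9, 0.1, -13.1]
contact_force: [-0.9, 0.2, -1.1]
gripper_width: 0.0457
gripper_force: 30.0
```

```bash
python3 - <<'E'
from h import *
s=r.get_state();t=s["tcp_pos"];print(t)
out=[]
for n in("scene","side"):
    c=camera_model(n);i=capture(n)[:,:,::-1].copy();cv2.imwrite("pics/%s1.png"%n,i)
    u=proj((t[0],t[1],.07),c);print(n,"pred tip",u,"ring bottom",proj((t[0],t[1],t[2]-.017),c),"plate axis",proj((t[0],t[1],.012),c))
    o=np.int32(u)-[40,35];print("origin",o);out.append(cv2.resize(i[o[1]:o[1]+75,o[0]:o[0]+80],(400,375),interpolation=2))
cv2.imwrite("pics/tip1.png",np.hstack(out))
E
```

```text
[0.4816222  0.13278746 0.10561378]
scene pred tip [378.08470351 183.7617315 ] ring bottom [378.6540905  178.43840213] plate axis [376.38691521 199.63474309]
origin [338 148]
side pred tip [283.11408101 154.15829593] ring bottom [282.69850563 147.65164971] plate axis [284.36466824 173.73868789]
origin [243 119]
```

View pics/tip1.png

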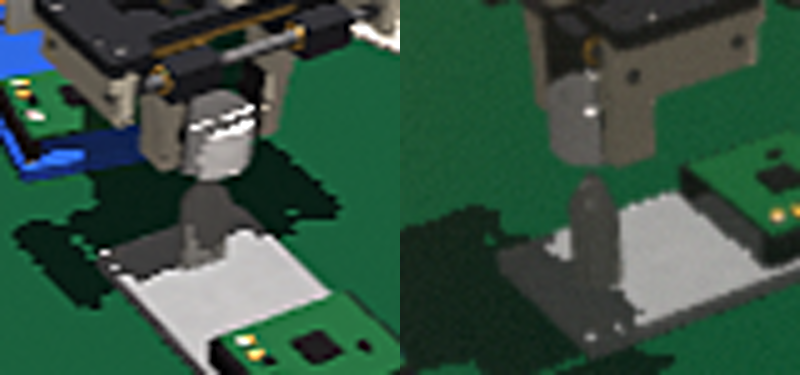

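The crop shows the held ring above the column in both views: scene ring about 186–255, column 183–232; side ring from 548, column 570–622. I'll get the offset from pixel profiles.

```bash
python3 - <<'E'
from h import *
t=np.array([.48162,.13279,.10561])
for n,x0,x1,rows in(("scene",364,396,(168,172,176,180,182,184,186,188,192,196,199)),("side",268,302,(138,142,146,149,151,153,155,158,162,168,174))):
    i=cv2.imread("pics/%s1.png"%n);print(n,x0)
    for y in rows: print(y,' '.join("%3d%s"%(p.max(),'g' if int(p[1])-int(p[2])>18 else '.') for p in i[y,x0:x1].astype(int)))
    c=camera_model(n);R=cv2.Rodrigues(c["rvec"])[0];print("cam",-R.T@c["tvec"])
    for d in((0,0),(.01,0),(0,.01)):print(d,proj((t[0]+d[0],t[1]+d[1],.0886),c).round(2),proj((t[0]+d[0],t[1]+d[1],.03),c).round(2))
E
```

```text
scene 364
168 110.  60.  88.  96.  95. 109. 103.  51.  14.  45.  50.  26.  86. 120. 116. 114. 112. 111. 110. 108. 107. 111. 115.  74.  11.   0.  54.  92. 102. 111.  96g  98g
172 111.  33g  73.  98.  93.  95. 101. 105. 107. 111.  69.  48.  89.  97. 193. 251. 187.  93.  88.  79.  76.  72. 255. 255. 255.  10.  75. 111. 111.  97g  98g  98g
176  78g  78.  82.  98.  94.  93.  99. 104. 109.  82.  32.  79. 110. 105. 102. 137. 169. 171. 167. 165. 165. 165. 167. 145.  91g  33g  20g  17.  75g 105g 100g  99g
180  70.  44g  39g  26g  77. 106. 106. 109. 113.  96.  79.  96. 106. 145. 174. 171. 168. 168. 166. 164. 162. 160. 160. 106.  31g  28g  31g  31g  32g  30g  30g  25.
182  32g  33g  32g  31g  27g  34g  52.  42.  20g  32g  69. 110. 122. 108. 150. 177. 174. 177. 182. 180. 216. 176.  52.  21g  28g  31g  32g  32g  32g  31g  30g  31g
184  30g  31g  31g  33g  31g  30g  32g  32g  31g  31g  30g  28g  25g  46.  62.  59.  60.  45.  24g  18.  23g  28g  29g  31g  30g  31g  31g  32g  32g  31g  30g  32g
186  32g  33g  31g  33g  31g  31g  32g  32g  30g  30g  33g  52.  68.  73.  77.  73.  72.  73.  79.  52.  2
[... 2266 characters left out ...]
04.  44.  31.
162  86g  86g  85g  87g  85g  86g  85g  84g  79g  65.  62.  68.  63.  63.  65.  67.  63.  62.  85. 159. 168. 168. 166. 163. 163. 166. 163. 164. 165. 165. 163. 166. 165. 167.
168  57.  57.  52.  66. 141. 162. 169. 168. 166.  90.  60.  65.  60.  67.  65.  63.  65.  62.  81. 140. 162. 165. 162. 166. 164. 163. 165. 168. 171. 168. 172. 169. 170. 169.
174  60.  59.  58.  58.  58.  57.  60.  58.  55.  56.  59.  62.  56.  63.  61.  63.  63.  63.  79. 129. 163. 169. 168. 167. 169. 165. 167. 168. 169. 167. 167. 168. 166. 168.
cam [-0.26797039 -0.6885505   0.73457333]
(0, 0) [282.7  147.66] [283.98 167.77]
(0.01, 0) [285.6  146.11] [286.8  166.18]
(0, 0.01) [279.87 146.31] [281.23 166.37]
```

The ring sits where the TCP says. The column is about 3–4 mm further in +y, which matches the flat-based estimate (0.4816, 0.136). I'll correct and lower in steps.

Call:
drive_tool(
  increments=[
    [[-1, -0.007, -0.028, 0, 0], [-1, -0.007, -0.028, 0.1, 0], [-1, -0.007, -0.028, 0.2, 0], [-1, -0.007, -0.028, 0.25, 0], [-1, -0.007, -0.028, 0.25, 0]],
  ],
)

```text
time_s: 7.6
tcp_pos: [0.4819, 0.1377, 0.0759]
eef_rot: [179.9, 0.1, -13.0]
contact_force: [-0.1, -0.3, -0.7]
gripper_width: 0.0458
gripper_force: 30.0
```

Call:
drive_tool(
  increments=[
    [[-1, 0, 0, 0.04, 0], [-1, 0, 0, 0.07, 0], [-1, 0, 0, 0.1, 0], [-1, 0, 0, 0.12, 0], [-1, 0, 0, 0.12, 0]],
  ],
)

```text
time_s: 8.22
tcp_pos: [0.4823, 0.138, 0.0622]
eef_rot: [180.0, 0.0, -13.0]
contact_force: [-0.3, 0.4, -1.1]
gripper_width: 0.0458
gripper_force: 30.0
```

No contact force with the underside below 54 mm, so the spacer is on the column. I'll continue to the base.

Call:
drive_tool(
  increments=[
    [[-1, 0, 0, 0.06, 0], [-1, 0, 0, 0.12, 0], [-1, 0, 0, 0.18, 0], [-1, 0, 0, 0.24, 0], [-1, 0, 0, 0.25, 0]],
  ],
)

```text
time_s: 8.85
tcp_pos: [0.482, 0.1379, 0.0316]
eef_rot: [180.0, 0.0, -13.0]
contact_force: [1.0, -1.2, -1.7]
gripper_width: 0.0458
gripper_force: 30.0
```

Call:
drive_tool(
  increments=[
    [[-1, 0, 0, 0.018, 0], [-1, 0, 0, 0.018, 0], [0.2, 0, 0, 0.018, 0], [0.6, 0, 0, 0.018, 0], [0.6, 0, 0, 0.018, 0]],
  ],
)

```text
time_s: 9.48
tcp_pos: [0.4825, 0.1382, 0.0304]
eef_rot: [-180.0, -0.0, -13.0]
contact_force: [-0.2, -0.3, -0.3]
gripper_width: 0.0663
gripper_force: 0.0
```

Call:
drive_tool(
  increments=[
    [[0.8, 0, 0, 0, 0], [0.8, 0, 0, -0.3, 0], [1, 0, 0, -0.7, 0], [1, 0, 0, -1, 0], [1, 0, 0, -1, 0]],
  ],
)

```text
time_s: 10.1
tcp_pos: [0.4839, 0.1391, 0.1533]
eef_rot: [-179.7, -0.2, -12.9]
contact_force: [0.3, -0.3, -0.9]
gripper_width: 0.0872
gripper_force: 0.0
```

Spacer released. Now over to a viewpoint for the probe arm.

Call:
drive_tool(
  increments=[
    [[1, 0.1, 0.5, 0, 0], [1, 0.1, 1, 0, 0], [1, 0.1, 1, 0, 0]],
  ],
)

```text
time_s: 10.48
tcp_pos: [0.4651, 0.0153, 0.1493]
eef_rot: [179.9, 0.1, -13.2]
contact_force: [0.2, 0.8, 0.5]
gripper_width: 0.0877
gripper_force: 0.0
```

Call:
drive_tool(
  increments=[
    [[1, 0.05, 0.5, 0, 0], [1, 0.1, 1, 0, 0], [1, 0.1, 1, 0, 0]],
  ],
)

```text
time_s: 10.85
tcp_pos: [0.4507, -0.104, 0.1494]
eef_rot: [180.0, 0.1, -13.2]
contact_force: [0.1, -0.3, -0.4]
gripper_width: 0.0873
gripper_force: 0.0
```

Call:
drive_tool(
  increments=[
    [[1, 0, 0.5, 0, 0], [1, 0, 1, 0, 0], [1, 0, 1, 0, 0], [1, 0, 1.0, 0, 0]],
  ],
)

```text
time_s: 11.35
tcp_pos: [0.4251, -0.2178, 0.1497]
eef_rot: [-180.0, 0.0, -13.0]
contact_force: [-0.3, -1.0, 0.3]
gripper_width: 0.0875
gripper_force: 0.0
```

```bash
python3 - <<'E'
from look import *
i,W=look("w3");print(proj((.498,-.255,.034),W));ringfit(i,W,.034,(.498,-.255))
E
```

```text
[ 0.4251 -0.2178  0.1497] [-180.    0.  -13.] 11.35
[335.75088521 104.3247353 ]
outer ((519.1375122070312, -265.3506774902344), 48.35581970214844) ((519.9923706054688, -257.40240478515625), (45.34660339355469, 95.05272674560547), 85.6197738647461)
hole circ ((495.2129821777344, -255.44227600097656), 16.98632049560547) flat len 22.89553 mid [ 501.40567 -259.01886] yaw (mod180) 161.5698
```

View pics/w3.png

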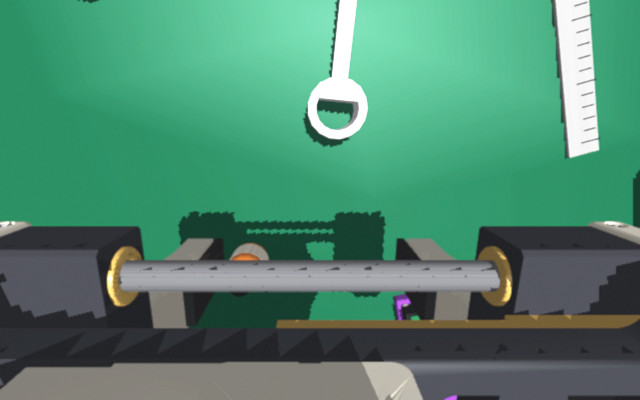

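The close view shows the probe-arm hub at (337,107) with its bar running up to (348,0). That puts the hub axis near (0.495, -0.2557) with yaw about -19°.

Call:
drive_tool(
  increments=[
    [[1, 0.4, 0.1, 0, 0.016], [1, 0.64, 0.18, 0.1, 0.016], [1, 0.64, 0.18, 0.3, 0.016], [1, 0.64, 0.18, 0.55, 0.016], [1, 0.64, 0.18, 0.55, 0.016]],
  ],
)

```text
time_s: 12.02
tcp_pos: [0.494, -0.2545, 0.0822]
eef_rot: [180.0, 0.3, -18.6]
contact_force: [0.3, 0.0, 0.3]
gripper_width: 0.0876
gripper_force: 0.0
```

```bash
python3 - <<'E'
from h import *
print(r.get_state()["tcp_pos"],r.get_state()["eef_rot"])
W=camera_model("wrist")
E
```

```text
[ 0.49404957 -0.25450545  0.08215087] [179.96621861   0.27020081 -18.59403307]
```

Call:
drive_tool(
  increments=[
    [[1, 0.01, 0, 0.27, 0], [1, 0.01, 0, 0.45, 0], [1, 0.01, 0, 0.54, 0], [1, 0.01, 0, 0.54, 0], [0, 0.01, 0, 0.54, 0]],
  ],
  squeeze=40,
)

```text
time_s: 12.65
tcp_pos: [0.4971, -0.2568, 0.0206]
eef_rot: [-180.0, -0.1, -18.7]
contact_force: [0.3, 0.1, 0.6]
gripper_width: 0.0821
gripper_force: 0.0
```

Call:
drive_tool(
  increments=[
    [[-1, 0, 0, 0, 0], [-1, 0, 0, 0, 0], [-1, 0, 0, 0, 0], [-1, 0, 0, 0, 0], [-1, 0, 0, 0, 0]],
  ],
)

```text
time_s: 13.28
tcp_pos: [0.4961, -0.2569, 0.0195]
eef_rot: [180.0, -0.0, -18.7]
contact_force: [0.3, 0.6, 2.7]
gripper_width: 0.0454
gripper_force: 40.0
```

Call:
drive_tool(
  increments=[
    [[-1, 0, 0, -0.3, 0], [-1, 0, 0, -0.7, -0.008], [-1, 0, 0, -1, -0.016], [-1, 0, 0, -1, -0.016], [-1, 0, 0, -1, -0.016]],
  ],
)

```text
time_s: 13.9
tcp_pos: [0.4955, -0.2566, 0.1387]
eef_rot: [-180.0, 0.0, -13.0]
contact_force: [-0.2, 1.3, -2.4]
gripper_width: 0.0461
gripper_force: 40.0
```

Call:
drive_tool(
  increments=[
    [[-1, -0.1, -0.4, 0, 0], [-1, -0.21, -0.8, 0, 0], [-1, -0.21, -0.8, 0, 0]],
  ],
)

```text
time_s: 14.28
tcp_pos: [0.4921, -0.1552, 0.1381]
eef_rot: [180.0, 0.1, -12.8]
contact_force: [0.6, -0.5, -0.5]
gripper_width: 0.0457
gripper_force: 40.0
```

Call:
drive_tool(
  increments=[
    [[-1, -0.1, -0.4, 0, 0], [-1, -0.21, -0.8, 0, 0], [-1, -0.21, -0.8, 0, 0]],
  ],
)

```text
time_s: 14.65
tcp_pos: [0.4896, -0.0566, 0.1384]
eef_rot: [180.0, 0.1, -12.8]
contact_force: [0.7, -0.5, -0.2]
gripper_width: 0.0456
gripper_force: 40.0
```

Call:
drive_tool(
  increments=[
    [[-1, -0.1, -0.4, 0, 0], [-1, -0.21, -0.8, 0, 0], [-1, -0.21, -0.8, 0, 0], [-1, -0.21, -0.8, 0, 0]],
  ],
)

```text
time_s: 15.15
tcp_pos: [0.4867, 0.0399, 0.1386]
eef_rot: [179.9, 0.1, -13.0]
contact_force: [-0.1, -0.6, -0.9]
gripper_width: 0.0452
gripper_force: 40.0
```

Call:
drive_tool(
  increments=[
    [[-1, -0.1, -0.4, 0, 0], [-1, -0.21, -0.788, 0, 0], [-1, -0.21, -0.788, 0, 0], [-1, -0.21, -0.788, 0, 0], [-1, -0.21, -0.788, 0, 0]],
  ],
)

```text
time_s: 15.78
tcp_pos: [0.4837, 0.1371, 0.1392]
eef_rot: [180.0, 0.0, -13.1]
contact_force: [-0.1, -0.4, -0.8]
gripper_width: 0.0457
gripper_force: 40.0
```

```bash
python3 - <<'E'
from h import *
s=r.get_state();t=s["tcp_pos"];print(t,s["eef_rot"],s["moment"])
x=np.array([np.cos(np.radians(-13)),np.sin(np.radians(-13)),0]);h=t-[0,0,.0195];out=[]
for n in("scene","side"):
    c=camera_model(n);i=capture(n)[:,:,::-1].copy()
    for p in(h+.04*x+[0,0,.017],h+.105*x+[0,0,.017]):
        u=proj(p,c);cv2.circle(i,tuple(np.int32(u.round())),1,(0,0,255),-1)
    for p in ([.4822,.1375,.012],[.4822,.1375,.042]):
        u=proj(p,c);cv2.circle(i,tuple(np.int32(u.round())),1,(255,0,255),-1)
    o=np.int32(proj(h,c))-[40,45];out.append(cv2.resize(i[o[1]:o[1]+90,o[0]:o[0]+80],(400,450),interpolation=2))
cv2.imwrite("pics/arm1.png",np.hstack(out))
E
```

```text
[0.48365709 0.13709348 0.13917051] [ 1.79969270e+02  2.63715353e-02 -1.30687950e+01] [-0.12174507  0.01202065  0.0047471 ]
```

View pics/arm1.png

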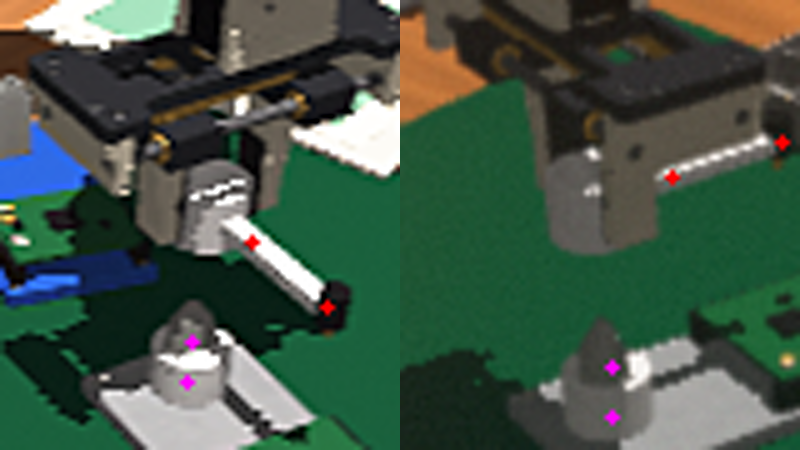

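Both crops show the spacer down on the base around the column, and the arm held level with its bar over the board (red dots lie on the bar). Lowering.

Call:
drive_tool(
  increments=[
    [[-1, 0, 0.0, 0.15, 0], [-1, 0, 0, 0.3, 0], [-1, 0, 0, 0.4, 0], [-1, 0, 0, 0.44, 0], [-1, 0, 0, 0.44, 0]],
  ],
)

```text
time_s: 16.5
tcp_pos: [0.4838, 0.1385, 0.0866]
eef_rot: [180.0, 0.0, -13.0]
contact_force: [-0.0, 0.0, -1.2]
gripper_width: 0.0458
gripper_force: 40.0
```

Call:
drive_tool(
  increments=[
    [[-1, 0, 0, 0.04, 0], [-1, 0, 0, 0.08, 0], [-1, 0, 0, 0.11, 0], [-1, 0, 0, 0.13, 0], [-1, 0, 0, 0.13, 0]],
  ],
)

```text
time_s: 17.12
tcp_pos: [0.4833, 0.138, 0.0706]
eef_rot: [179.9, 0.0, -13.0]
contact_force: [1.3, -3.8, -3.3]
gripper_width: 0.0454
gripper_force: 40.0
```

Light sideways contact towards -y, so I'll ease 1 mm that way and continue.

Call:
drive_tool(
  increments=[
    [[-1, 0, 0.009, 0, 0], [-1, 0, 0.009, 0.03, 0], [-1, 0, 0.009, 0.06, 0], [-1, 0, 0.009, 0.07, 0], [-1, 0, 0.009, 0.07, 0]],
  ],
)

```text
time_s: 17.75
tcp_pos: [0.4833, 0.1375, 0.0624]
eef_rot: [180.0, 0.0, -13.0]
contact_force: [0.5, -1.8, -1.8]
gripper_width: 0.0457
gripper_force: 40.0
```

Underside is about 43 mm, just over the spacer's top. Settle, release, retreat.

Call:
drive_tool(
  increments=[
    [[-1, 0, 0, 0.006, 0], [-1, 0, 0, 0.006, 0], [0.2, 0, 0, 0.006, 0], [0.7, 0, 0, 0.006, 0], [0.7, 0, 0, 0.006, 0]],
  ],
)

```text
time_s: 18.38
tcp_pos: [0.4836, 0.1378, 0.062]
eef_rot: [-180.0, -0.0, -13.0]
contact_force: [-0.6, 0.5, 0.3]
gripper_width: 0.0669
gripper_force: 0.0
```

Call:
drive_tool(
  increments=[
    [[0.8, 0, 0, 0, 0], [0.8, 0, 0, -0.2, 0], [1, 0, 0, -0.6, 0], [1, 0, 0, -1, 0], [1, 0, 0, -1, 0]],
  ],
)

```text
time_s: 19.0
tcp_pos: [0.4855, 0.1388, 0.1859]
eef_rot: [-179.7, -0.3, -12.9]
contact_force: [0.2, 0.5, -0.4]
gripper_width: 0.0875
gripper_force: 0.0
```

```bash
python3 - <<'E'
from h import *
s=r.get_state();print(s["tcp_pos"],s["time_s"])
x=np.array([np.cos(np.radians(-13)),np.sin(np.radians(-13)),0]);a=np.array([.4822,.137,0])
for n in("scene","side"):
    c=camera_model(n);i=capture(n)[:,:,::-1].copy();cv2.imwrite("pics/%s_end.png"%n,i);h=cv2.cvtColor(i,cv2.COLOR_BGR2HSV)
    # bar/probe/hub: colours at expected points, and the hub's outline against prediction
    for nm,p in(("bar40",a+.045*x+[0,0,.064]),("bar80",a+.08*x+[0,0,.064]),("probe",a+.108*x+[0,0,.059])):
        u=np.int32(proj(p,c).round());print(n,nm,u,i[u[1]-4:u[1]+5,u[0]].max(1).tolist())
    u=np.int32(proj(a+[0,0,.059],c).round())
    for z in(.02,.05,.065,.074):
        u=np.int32(proj(a+[0,0,z],c).round());print(z,u,' '.join("%d%s"%(p.max(),'g' if p[1]-p[2]>18 else '.') for p in i[u[1],u[0]-13:u[0]+14].astype(int)))
E
```

```text
[0.48549751 0.13880102 0.18587082] 19.0
scene bar40 [388 194] [100, 255, 255, 255, 255, 255, 74, 112, 184]
scene bar80 [396 201] [117, 255, 255, 255, 255, 255, 88, 85, 148]
scene probe [402 208] [6, 17, 10, 14, 15, 17, 17, 14, 81]
0.02 [378 197] 61. 58. 51. 176. 241. 171. 92. 122. 136. 113. 126. 155. 160. 168. 160. 151. 161. 135. 98. 106. 101. 142. 151. 112. 98. 212. 255.
0.05 [379 189] 19. 23. 25g 26g 21g 77. 118. 131. 141. 149. 156. 162. 166. 169. 171. 172. 169. 160. 209. 255. 255. 134. 8. 13. 20. 17. 81g
0.065 [379 185] 31g 32g 30g 31g 25g 52. 94. 88. 165. 255. 255. 255. 255. 254. 239. 239. 251. 255. 255. 255. 255. 205. 55. 18. 30g 32g 31g
0.074 [379 182] 32g 31g 31g 31g 24g 28. 255. 255. 249. 78. 98. 102. 101. 149. 174. 159. 143. 198. 255. 255. 255. 255. 255. 2. 27g 31g 32g
side bar40 [297 150] [88, 87, 145, 248, 247, 240, 133, 102, 100]
side bar80 [309 146] [81, 84, 143, 250, 246, 216, 124, 100, 101]
side probe [318 145] [37, 32, 27, 29, 23, 26, 30, 39, 37]
0.02 [283 170] 149. 88. 70. 70. 83. 88. 89. 89. 90. 92. 90. 94. 94. 94. 98. 101. 106. 112. 116. 120. 123. 113. 157. 168. 169. 176. 173.
0.05 [283 160] 86g 87g 82g 86. 87. 90. 91. 94. 94. 95. 93. 96. 96. 99. 103. 107. 113. 115. 122. 125. 142. 159. 171. 167. 166. 165. 165.
0.065 [282 155] 85g 85g 85g 85. 147. 198. 130. 132. 99. 104. 114. 112. 175. 191. 202. 221. 241. 240. 218. 151. 119. 108. 104. 106. 99. 96. 104.
0.074 [282 152] 85g 87g 86g 122. 146. 95. 116. 123. 116. 109. 100. 90. 89. 83. 91. 147. 232. 241. 243. 244. 244. 225. 241. 249. 241. 243. 242.
```

The bar, probe and hub appear in both views where they should be, level over the board, and the gripper is clear.

```bash
python3 -c "
from plant import job
print(job.close_job())"
```

```text
the job is handed in; nothing more can be done
None
```

I placed the D-hole spacer on the stand's base and the probe arm on top of it with its bar over the board, then handed the job in at about 19 s; the hand-in returned no verdict, but the last camera check showed the arm where it should be and the gripper clear.

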